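Shield the tubes, flip the catch, hold the clamp lever

TASK

Take the orange splash shield out of its slotted stand, stand its foot on the base plate of the rack-clamp station and lean it back against the front of the steel rail, centred on the rail so that it screens the tube rack, and let go of it. Then flip the red safety catch right over to its open side, and only after that pull the lever by its black knob to its stop at the robot's side. Finish while still holding the lever there against its spring, with the shield left leaning and the tube rack, bottle and jar undisturbed.

Things in the scene. Friction and masses are not known exactly. Their poses are not given: they have to be found in the camera images.
- station: the fixed rack-clamp station: grey base plate 240 (x) x 475 (y) x 20 mm thick lying on the bench. Origin: centre of its underside; x points away from its front (roughly away from the robot), y to its left, z up. It stands at a different place and yaw each time. Left: rail and tube rack; right: catch and lever.
- rail: fixed steel rail, round bar 12 mm thick, on the station's left half: a hoop of two posts 140 mm apart and a level crossbar along y. Origin: on the base plate's top face (20 mm above the bench), below the middle of the crossbar; same axes as the station. Crossbar axis 70 mm above the origin (top of bar 76 mm). The base plate reaches 120 mm in front (-x) of the rail; the tube rack stands about 25 mm behind it and is 63 mm high
- shield: loose orange splash shield, flat plastic slab 8 (x, thickness) x 130 (y, width) x 140 mm (z, height), about 0.16 kg. Origin: centre of its lower edge; z up along the slab. It starts upright in the stand; front and back are alike
- shield_center (a point): the middle of the shield: half-way up (70 mm above its lower edge), same axes as the shield
- stand: fixed white slotted stand holding the shield upright at the start: 70 (x) x 100 (y) x 43 mm high, slot 13 mm wide along its y, slot floor 8 mm above the bench; the shield comes straight up out of it. Origin: centre of its underside
- catch_tab (a point): grip point of the red safety catch: in its upright tab (12 mm thick along station x, 20 mm wide along y), 17 mm below the tab's top. When shut the tab's top is 125 mm above the bench and this point 108 mm; the lever arm's top, next to it behind, is 64 mm above the bench. The catch is one flat 12 mm thick L-shaped piece, a 75 mm bar from the hinge to the right (-y) with the tab standing up at its free end
- catch_hinge (a point): hinge of the catch (60 mm above the bench); its axis lies along station x. The catch_tab point is 65 mm to the right (-y) of it and 48 mm above it when shut; opening swings the tab up and over to the left (+y)
- catch (a joint): angle of the red catch in rad: about 0 = shut (its bar lies in front of the lever arm and really blocks it), 2.0 = stop, fully over to the left. Open enough, as judged, above 1.4. A light friction hinge (about 1 N at the tab) stays where it is left
- knob (a point): grip point of the lever: on the axis of its upright round black knob, 22 mm in diameter, 92 mm above the bench; the knob's top is 114 mm above the bench and the lever arm's top, 18 mm wide arm below the knob, 64 mm
- lever_pivot (a point): point on the lever's vertical pivot axis at the height of the knob point; the knob is 150 mm from it
- lever (a joint): angle of the lever in rad about its vertical pivot: 0 = home, arm pointing to the right (station -y); it grows as the knob is pulled towards the station's front (-x), clockwise seen from above; stop at 0.95. Counts as at the stop above 0.84. A spring drives it back home: about 2.5 N at the knob at home, 8 N at the stop; it springs back when let go. With the catch shut it has only about 0.1 of play
- rack: loose black tube rack 70 x 120 x 45 mm with amber tubes up to 63 mm, standing on the base plate behind the rail: leave it alone. Origin: centre of its underside
- bottle: loose white bottle with a green cap, 60 mm in diameter, 150 mm tall, to the right of the station: leave it alone. Origin: centre of its underside
- jar: loose amber jar 60 mm in diameter, 80 mm tall, to the left at the back: leave it alone. Origin: centre of its underside

How it is judged:
By the outcome, as a careful person would: the job done as asked, in the order asked, and still so for the second after the job is handed in, while the arm keeps its last pose, push and grip.
It also fails if it takes over 67 s, if anything falls off the work surface, if the arm or the gripper's body presses on something with over 40 N, if the wrist force passes 120 N, or if a joint passes its speed limit or range.

ROBOT

A 6-joint arm with a two-finger parallel gripper is mounted at the origin on the work surface. World frame = base frame: x ahead of the robot, y to its left, z up, the work surface at z = 0. Lengths are in m, angles in rad, forces in N, time in s.
With the tool pointing down it reaches from about 0.375 to 0.9 m from the base axis. Payload 3.1 kg.
Tool frame: the origin (TCP) lies between the finger pads; the fingertips stand 22 mm ahead of it and the grasp point (between the pads) lies 3 mm ahead of it; z points along the fingers, y is the line along which they close (so a half turn about z gives the same grasp; the last joint's range is limited). The gripper opens to 87 mm and grips with 3 to 60 N. Pads are 19 mm wide; open, the fingers measure 117 mm over their backs; the gripper's body (75 mm by 190 mm) begins 51 mm behind the grasp point.
Start: joints at [1.062, 0.527, 1.433, -0, 1.181, -0.178], TCP at [0.203, 0.591, 0.245] pointing down, gripper open.
Joint ranges: [-3.08, 3.08], [-0.75, 2.2], [0.22, 2.44], [-1.43, 4.57], [0, 2.65], [-2.85, 2.85]. Speed limits (rad/s): [2.79, 2.79, 3.14, 3.14, 3.14, 3.14].

INTERFACE

Orientations are given as a unit quaternion [x, y, z, w].
In Python, from rig import get_obs, camera, get_calibration, hand_in, cut_out gives the robot as it stands.
- The arm moves only by the shell command python3 -m inch 'ROWS' [OPENING] [FORCE]. ROWS is JSON, one flat list of numbers, 6 for each row, row after row: the shift along the tool's x, y, z scaled (see below), then the turn, a rotation vector about the tool's x, y, z scaled (see below). A call has 1 to 20 rows; each row is the pose to reach, as a shift and turn from the pose commanded when the call began, along the tool's axes at that moment; what a row does not reach only later rows make up. The controller multiplies each number of a shift by 0.08 m and each number of a turn by 90 degrees. A row lasts 1/12 s, in which the tool goes at most 41.7 mm and 7.16 degrees, less where a joint would pass 70% of its speed; a pose out of reach is approached as far as the arm can. A call with a number of a shift or a turn outside -1 to 1 is refused whole. A call with a gripper value outside its range is refused whole. OPENING is the finger opening in mm, from 0 to 87, set as the call begins (- or left out, the last holds). The fingers move at their own pace and stop on an object; FORCE is the grip in N (left out, the last holds). Time passes only in rows, so rows that repeat a pose let the fingers close. It gives the time, the measured TCP pose, the force, the opening and the grip force at its end, in the units of the state.
- get_obs(): the state, without advancing time (a new reading comes with each control period).
- camera(name): name is "side" or "top" or "wrist"; returns the picture (420x560x3 uint8, red, green, blue); there is no depth.
- get_calibration(name): a dict with "vertical_fov" (degrees; the focal length in pixels is half the picture's height over the tangent of half this angle, whatever the lens; pixels are square), "cx", "cy" (the principal point, pixels), "T" (4x4, takes a point from camera to world coordinates). Camera axes: x right, y down, z forward; pixel columns grow to the right and rows downward; lengths in m; the calibration is good to about 2 mm. A picture is of the moment at which its call begins: read the wrist's pose just before it. get_calibration takes no time and is no camera call; for the wrist camera it gives the pose at the moment of the call.
- hand_in(): hands the job in; it is judged then, once.
Trained networks look in the newest picture that a camera, given by its name, has taken for a name from the list of things; names that differ only in an ending like _2 or _b are one class to them, and where a whole thing is asked for, a point or a joint stands for the part that bears it (a point fixed in the world has none). Each returns a list of dicts, best first, with "conf" (0 to 1); they miss things now and then, are a little off and sometimes report something else, mostly with a low value. They report only what shows in the picture. A call takes as long as a camera call.
- cut_out(camera, thing): "region" (420x560 bool, what is visible of it) and "bbox" ([left, top, right, bottom] in pixels, round what is visible of it).
The state is a dict: "time": time; "q": joint angles; "joint_velocities": joint speeds; "joint_torque": joint torques, N m; "position": TCP position; "tool_rot": TCP orientation; "ft_force": force on the tool from outside, world axes, zero at the start; "moment": the same for the moment, N m; "grip_width": finger opening in m; "grip_force": force on a finger pad.
Only numpy, scipy, OpenCV 4.12 (cv2) and the standard library are available. Lean on these libraries where they do the work, as an engineer would, in place of code of your own. Each camera call takes 0.05 s, during which the arm holds its last target. There are 200 camera calls.

## Working session

There is one attempt and no reset: what is moved stays moved. The work goes in short steps, Python scripts to look and compute and a shell command to move; the robot and the scene stay as the last step left them, time stands still between calls to the robot, and variables do not carry over. Pictures are saved under pics/ and viewed, at most 10 in all, crops included, and the job is handed in when it is done.

```bash
mkdir -p pics; ls; cat > h.py <<'E'
import numpy as np, cv2
from rig import get_obs,camera,get_calibration,cut_out
def cal(n):
    c=get_calibration(n); f=210/np.tan(np.radians(c["vertical_fov"])/2); return f,c["cx"],c["cy"],np.array(c["T"])
def proj(n,P,C=None):
    f,cx,cy,T=C or cal(n); P=np.atleast_2d(P); p=(P-T[:3,3])@T[:3,:3]; return np.c_[f*p[:,0]/p[:,2]+cx,f*p[:,1]/p[:,2]+cy]
def onz(n,uv,z,C=None):
    f,cx,cy,T=C or cal(n); uv=np.atleast_2d(uv).astype(float); d=np.c_[(uv[:,0]-cx)/f,(uv[:,1]-cy)/f,np.ones(len(uv))]@T[:3,:3].T
    return T[:3,3]+d*((z-T[2,3])/d[:,2])[:,None]
E
python3 - <<'E'
from h import *
import json
print({k:np.round(v,3).tolist() for k,v in get_obs().items()})
for n in ["top","side"]:
    im=camera(n); cv2.imwrite(f"pics/{n}0.png",im[:,:,::-1])
    c=get_calibration(n); print(n,{k:np.round(v,3).tolist() if not isinstance(v,str) else v for k,v in c.items()})
    for t in ["station","rail","shield","stand","catch_tab","knob","rack","bottle","jar"]:
        r=cut_out(n,t)
        for a in r[:2]:
            m=a["region"].astype(np.uint8); ys,xs=np.nonzero(m)
            box=cv2.minAreaRect(np.c_[xs,ys].astype(np.float32)) if len(xs) else None
            print(n,t,round(a["conf"],2),np.round(a["bbox"]).tolist(),len(xs),np.round(cv2.boxPoints(box)).tolist() if box else None)
E
```

```text
pics
{'time': 0.0, 'q': [1.061, 0.528, 1.434, 0.0, 1.181, -0.179], 'joint_velocities': [-0.001, 0.002, -0.001, 0.0, 0.0, -0.001], 'joint_torque': [0.001, -44.004, -17.66, 0.064, 0.058, -0.0], 'position': [0.203, 0.59, 0.244], 'tool_rot': [0.165, 0.986, -0.001, -0.0], 'ft_force': [-0.19, -0.36, -0.019], 'moment': [-0.005, 0.011, 0.048], 'grip_force': 0.0, 'grip_width': 0.087}
top {'vertical_fov': 47.687, 'cx': 274.644, 'cy': 211.69, 'T': [[0.026, -0.998, 0.055, 0.466], [-1.0, -0.026, 0.002, -0.019], [-0.0, -0.056, -0.998, 1.188], [0.0, 0.0, 0.0, 1.0]]}
top station 0.9 [191.0, 171.0, 389.0, 280.0] 17315 [[189.0, 182.0], [385.0, 173.0], [390.0, 272.0], [193.0, 280.0]]
top station 0.45 [193.0, 229.0, 260.0, 237.0] 336 [[192.0, 228.0], [258.0, 225.0], [258.0, 230.0], [192.0, 233.0]]
top rail 0.65 [191.0, 225.0, 257.0, 238.0] 430 [[191.0, 227.0], [258.0, 224.0], [258.0, 231.0], [191.0, 234.0]]
top rail 0.41 [61.0, 210.0, 133.0, 236.0] 754 [[58.0, 229.0], [128.0, 202.0], [133.0, 215.0], [62.0, 241.0]]
top shield 0.63 [60.0, 208.0, 133.0, 235.0] 769 [[58.0, 228.0], [128.0, 203.0], [133.0, 21
[... 1444 characters left out ...]
2.0, 210.0]]
side catch_tab 0.67 [292.0, 170.0, 306.0, 211.0] 215 [[293.0, 210.0], [301.0, 171.0], [309.0, 173.0], [301.0, 211.0]]
side knob 0.91 [287.0, 147.0, 310.0, 207.0] 381 [[288.0, 204.0], [303.0, 146.0], [313.0, 149.0], [297.0, 206.0]]
side rack 0.59 [250.0, 239.0, 294.0, 288.0] 1630 [[246.0, 283.0], [264.0, 233.0], [295.0, 245.0], [278.0, 294.0]]
side bottle 0.56 [335.0, 111.0, 362.0, 160.0] 766 [[338.0, 158.0], [343.0, 111.0], [363.0, 113.0], [358.0, 160.0]]
side bottle 0.16 [289.0, 148.0, 309.0, 205.0] 422 [[288.0, 202.0], [302.0, 146.0], [314.0, 149.0], [299.0, 205.0]]
side jar 0.57 [179.0, 328.0, 212.0, 370.0] 1044 [[180.0, 329.0], [209.0, 326.0], [212.0, 368.0], [183.0, 370.0]]
```

```bash
python3 - <<'E'
from h import *
a=cv2.imread("pics/top0.png")[140:300,40:480]; b=cv2.imread("pics/side0.png")[90:420,150:400]
cv2.imwrite("pics/t0.png",cv2.resize(a,(800,291),interpolation=cv2.INTER_CUBIC)); cv2.imwrite("pics/s0.png",cv2.resize(b,(454,600),interpolation=cv2.INTER_CUBIC))
m=[x for x in cut_out("top","station")][0]["region"].astype(np.uint8)
c=max(cv2.findContours(m,0,1)[0],key=cv2.contourArea)
bx=cv2.boxPoints(cv2.minAreaRect(onz("top",c[:,0,:],.02)[:,:2].astype(np.float32))); print("station",cv2.minAreaRect(onz("top",c[:,0,:],.02)[:,:2].astype(np.float32)),bx)
for t,z in [("shield",.148),("rail",.096)]:
    m=cut_out("top",t)[0]["region"]; ys,xs=np.nonzero(m); print(t,cv2.minAreaRect(onz("top",np.c_[xs,ys],z)[:,:2].astype(np.float32)))
E
```

```text
station ((0.49561554193496704, -0.05425877869129181), (0.2422766089439392, 0.48385655879974365), 4.0582380294799805) [[ 0.3576596   0.17848988]
 [ 0.39190236 -0.30415344]
 [ 0.6335715  -0.28700745]
 [ 0.59932876  0.19563589]]
shield ((0.4903087019920349, 0.3742028474807739), (0.030386097729206085, 0.16365765035152435), 21.302433013916016)
rail ((0.48359954357147217, 0.09692583978176117), (0.016464387997984886, 0.15408983826637268), 4.426912307739258)
```

View pics/t0.png

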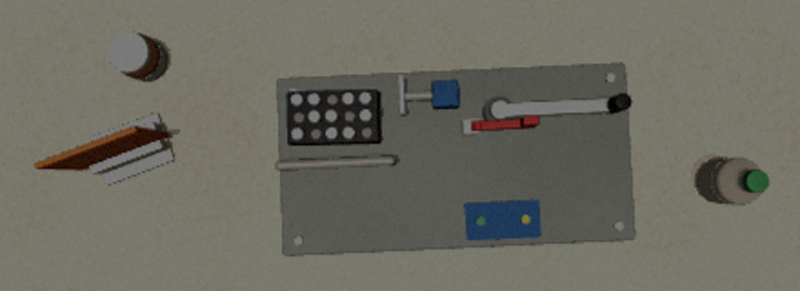

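View pics/s0.png

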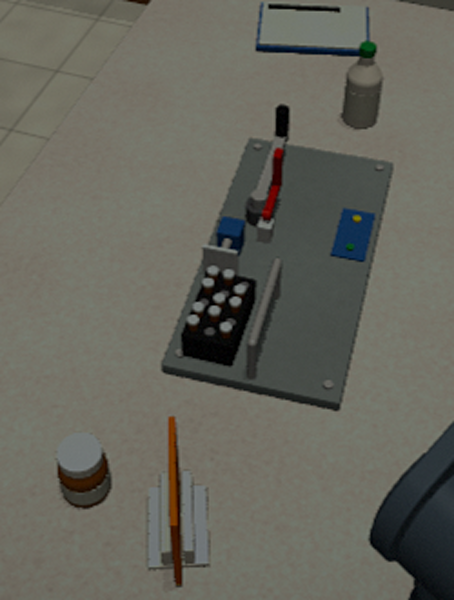

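The top crop shows the station at about 4° yaw. Rail centre is at crop (337,162), the red tab at (530,122), the knob at (620,102), and the shield in its stand runs from (38,165) to (165,133). Next I'll fit models to both views.

```bash
cat > fit.py <<'E'
from h import *
from scipy.optimize import minimize
def sil(n,boxes,p,C,S=4):
    x,y,a=p; R=np.array([[np.cos(a),-np.sin(a)],[np.sin(a),np.cos(a)]]); m=np.zeros((420*S,560*S),np.uint8)
    for lo,hi in boxes:
        c=np.array([[i,j,k] for i in (lo[0],hi[0]) for j in (lo[1],hi[1]) for k in (lo[2],hi[2])],float)
        c[:,:2]=c[:,:2]@R.T+[x,y]; q=(proj(n,c,C)+.5)*S
        cv2.fillConvexPoly(m,cv2.convexHull(np.clip(q,-9e3,9e3).astype(np.int32)),1)
    return cv2.resize(m.astype(np.float32),(560,420),interpolation=cv2.INTER_AREA)
def fit(boxes,p0,masks):
    cs={n:cal(n) for n in masks}
    def f(p): return sum(1-np.minimum(s:=sil(n,boxes,p,cs[n]),m).sum()/np.maximum(s,m).sum() for n,m in masks.items())
    r=min((minimize(f,np.array(p0)+d,method="Nelder-Mead",options=dict(initial_simplex=np.array(p0)+np.array(d)+np.vstack([np.zeros(3),np.diag([.01,.01,.08])]),xatol=1e-4,fatol=1e-5)) for d in ([0,0,0],[.006,-.006,.04])),key=lambda r:r.fun)
    return np.round(r.x,4),round(r.fun,3)
E
python3 - <<'E'
from fit import *
M=lambda n,t:cut_out(n,t)[0]["region"].astype(np.float32)
sh=[((-.004,-.065,.043),(.004,.065,.148)),((-.004,-.065,.008),(.004,-.05,.05)),((-.004,.05,.008),(.004,.065,.05))]
st=[((-.12,-.2375,0),(.12,.2375,.02))]
ra=[((-.006,-.076,.084),(.006,.076,.096)),((-.006,-.076,.02),(.006,-.064,.096)),((-.006,.064,.02),(.006,.076,.096))]
ra2=[((-.035,-.06,.02),(.035,.06,.065))]
for t,b,p in [("station",st,[.495,-.054,.07]),("shield",sh,[.49,.374,.37]),("rail",ra,[.484,.097,.075]),("rack",ra2,[.55,.1,.07])]:
    for ns in (["top"],["side"],["top","side"]):
        print(t,ns,*fit(b,p,{n:M(n,t) for n in ns}))
for t,z in [("knob",.114),("catch_tab",.125)]:
    for n in ("top","side"):
        ys,xs=np.nonzero(M(n,t)); print(t,n,[onz(n,[xs[i],ys[i]],z)[0].round(3) for i in (xs.argmax(),ys.argmin())])
E
```

```text
station ['top'] [ 0.4949 -0.0553  0.0691] 0.094
station ['side'] [ 0.4944 -0.0583  0.0742] 0.142
station ['top', 'side'] [ 0.4945 -0.0568  0.0743] 0.238
shield ['top'] [0.4938 0.3938 0.3703] 0.102
shield ['side'] [0.4934 0.3931 0.3893] 0.117
shield ['top', 'side'] [0.4934 0.3933 0.3884] 0.235
rail ['top'] [0.483  0.0985 0.0643] 0.16
rail ['side'] [0.4835 0.097  0.0779] 0.22
rail ['top', 'side'] [0.4835 0.0983 0.0734] 0.403
rack ['top'] [0.5457 0.1067 0.0848] 0.055
rack ['side'] [0.5449 0.1047 0.0649] 0.045
rack ['top', 'side'] [0.5446 0.1054 0.0482] 0.106
knob top [array([ 0.572, -0.269,  0.114]), array([ 0.579, -0.253,  0.114])]
knob side [array([ 0.561, -0.265,  0.114]), array([ 0.574, -0.27 ,  0.114])]
catch_tab top [array([ 0.544, -0.154,  0.125]), array([ 0.548, -0.136,  0.125])]
catch_tab side [array([ 0.538, -0.151,  0.125]), array([ 0.547, -0.153,  0.125])]
```

```bash
cat >> h.py <<'E'
from scipy.spatial.transform import Rotation as Ro
def Rt(yaw,lean=0):  # tool down, tool y along yaw; lean: top of tool toward +tool-y dir
    y=np.array([np.cos(yaw),np.sin(yaw),0]); z=np.array([0,0,-1.]); A=np.c_[np.cross(y,z),y,z]
    return Ro.from_rotvec(np.cross([0,0,1],y)*lean)*Ro.from_matrix(A)
def go(pos,R):
    o=get_obs(); R0=Ro.from_quat(o["tool_rot"]); d=R0.inv().apply(np.array(pos)-o["position"])/.08; r=(R0.inv()*R).as_rotvec()/(np.pi/2)
    print("t",round(o["time"],2),"shift",d.round(3),"turn",r.round(3),"end-frame shift",(R.inv().apply(np.array(pos)-o["position"])/.08).round(3)); 
E
python3 - <<'E'
from h import *
go([.4935,.3933,.26],Rt(.38)); print(Rt(.38,.2).apply([0,0,1]))
E
```

```text
t 2.15 shift [-4.238 -1.159 -0.193] turn [-0.     0.     0.547] end-frame shift [-3.643  2.456 -0.193]
[-0.18449718 -0.07369052 -0.98006658]
```

```bash

for i in 1 2 3 4; do python3 -m inch '[-0.42,-0.12,-0.02,0,0,0, -0.85,-0.23,-0.04,0,0,0]' >/dev/null; done
python3 -m inch '[-0.42,-0.12,-0.02,0,0,0.08, -0.84,-0.23,-0.04,0,0,0.16, -0.84,-0.23,-0.04,0,0,0.24, -0.84,-0.23,-0.04,0,0,0.32, -0.84,-0.23,-0.04,0,0,0.4, -0.84,-0.23,-0.04,0,0,0.48, -0.84,-0.23,-0.04,0,0,0.547, -0.84,-0.23,-0.04,0,0,0.547, -0.84,-0.23,-0.04,0,0,0.547]' 50 20
python3 - <<'E'
from fit import *
C=cal("wrist"); im=camera("wrist"); cv2.imwrite("pics/w1.png",im[:,:,::-1])
print(C[3].round(3).tolist())
r=cut_out("wrist","shield"); print([(a["conf"],a["bbox"]) for a in r])
sh=[((-.004,-.065,.043),(.004,.065,.148))]
if r: print(fit(sh,[.4935,.3933,.38],{"wrist":r[0]["region"].astype(np.float32)}))
go([.4935,.3933,.129],Rt(.38))
E
```

```text
time: 3.57
position: [0.4939, 0.3939, 0.2605]
tool_rot: [0.559, 0.829, -0.0, -0.0]
ft_force: [0.7, 0.1, -0.5]
grip_width: 0.0504
grip_force: 0.0
[[0.927, 0.363, 0.092, 0.47], [0.374, -0.9, -0.223, 0.455], [0.001, 0.241, -0.97, 0.4], [0.0, 0.0, 0.0, 1.0]]
[(0.97, [270.2, 121.1, 282.6, 268.4])]
(array([0.4928, 0.3967, 0.3872]), np.float64(0.223))
t 3.67 shift [-0.006 -0.007  1.644] turn [-0.     0.     0.002] end-frame shift [-0.006 -0.007  1.644]
```

View pics/w1.png

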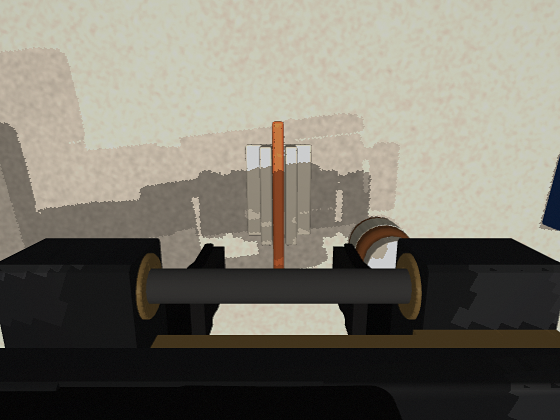

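```bash
python3 -m inch '[0,0,0.4,0,0,0, 0,0,0.8,0,0,0]' >/dev/null; python3 -m inch '[0,0,0.4,0,0,0, 0,0,0.84,0,0,0.0, 0,0,0.84,0,0,0]'; python3 -m inch '[0,0,0,0,0,0, 0,0,0,0,0,0, 0,0,0,0,0,0, 0,0,0,0,0,0, 0,0,0,0,0,0, 0,0,0,0,0,0]' 0 30
python3 - <<'E'
from h import *
T=np.array([[0.927,0.363,0.092,0.47],[0.374,-0.9,-0.223,0.455],[0.001,0.241,-0.97,0.4],[0,0,0,1]]); f,cx,cy,_=cal("wrist")
for a in (.38,.388):
  for c in ([.4935,.3933],[.4928,.3967]): print(proj("wrist",[[c[0]-.065*np.sin(a),c[1]+.065*np.cos(a),.148]],(f,cx,cy,T)))
E
```

```text
time: 4.08
position: [0.4895, 0.3914, 0.1225]
tool_rot: [0.56, 0.829, -0.006, -0.003]
ft_force: [-0.5, -0.1, -0.6]
grip_width: 0.0501
grip_force: 0.0
time: 4.58
position: [0.4945, 0.3943, 0.1309]
tool_rot: [0.56, 0.828, 0.001, 0.001]
ft_force: [-1.0, 0.2, 0.2]
grip_width: 0.0178
grip_force: 0.0
[[276.3589903  123.69630026]]
[[277.29101682 118.39757553]]
[[275.57804301 123.69643767]]
[[276.50743867 118.39769356]]
```

```bash
python3 -m inch '[0,0,0,0,0,0, 0,0,0,0,0,0, 0,0,0,0,0,0, 0,0,0,0,0,0]'; python3 -m inch '[0,0,-0.12,0,0,0, 0,0,-0.25,0,0,0, 0,0,-0.4,0,0,0, 0,0,-0.55,0,0,0, 0,0,-0.75,0,0,0]'; python3 -m inch '[0,0,-0.3,0,0,0, 0,0,-0.6,0,0,0, 0,0,-0.6,0,0,0]'
python3 - <<'E'
from h import *
a=.072; ux=np.array([np.cos(a),np.sin(a),0]); rail=np.array([.4833,.098,0])
R=Rt(a,.21)
go(rail+ux*(-.03)+[0,0,.215],R); go(rail+ux*(-.03)+[0,0,.215],Rt(a))
E
```

```text
time: 4.92
position: [0.494, 0.394, 0.13]
tool_rot: [0.561, 0.828, 0.0, 0.0]
ft_force: [-0.9, -1.2, 6.0]
grip_width: 0.0081
grip_force: 30.0
time: 5.33
position: [0.4936, 0.3937, 0.1901]
tool_rot: [0.561, 0.828, -0.0, -0.0]
ft_force: [0.3, -0.2, -2.1]
grip_width: 0.0081
grip_force: 30.0
time: 5.58
position: [0.4969, 0.3957, 0.2439]
tool_rot: [0.56, 0.828, 0.005, 0.003]
ft_force: [1.6, 1.7, 0.2]
grip_width: 0.0075
grip_force: 30.0
t 5.58 shift [-3.278 -1.902  0.333] turn [0.14  0.019 0.196] end-frame shift [-3.699 -0.719  0.522]
t 5.58 shift [-3.278 -1.902  0.333] turn [ 0.007 -0.002  0.197] end-frame shift [-3.699 -0.812  0.361]
```

```bash
for i in 1 2 3 4; do python3 -m inch '[-0.27,-0.16,0.02,0,0,0, -0.55,-0.32,0.03,0,0,0, -0.82,-0.475,0.05,0,0,0]'>/dev/null; done
python3 -m inch '[0,0,0,0.03,0.005,0.05, 0,0,0,0.07,0.01,0.1, 0,0,0,0.1,0.015,0.15, 0,0,0,0.14,0.019,0.196, 0,0,0,0.14,0.019,0.196, 0,0,0,0.14,0.019,0.196, 0,0,0,0.14,0.019,0.196]'
python3 - <<'E'
from fit import *
a=.072; ux=np.array([np.cos(a),np.sin(a),0]); rail=np.array([.4833,.098,0])
R=Rt(a,.21); go(rail+ux*(-.03)+[0,0,.15],R); go(rail+ux*(-.001)+[0,0,.141],R)
C=cal("wrist"); im=camera("wrist"); cv2.imwrite("pics/w2.png",im[:,:,::-1])
for t in("rail","shield","rack"): print(t,[(round(x["conf"],2),x["bbox"]) for x in cut_out("wrist",t)])
b=np.array([[0,s*.076,.09] for s in(-1,1)]); Rz=Ro.from_euler("z",a); print(proj("wrist",Rz.apply(b)+rail,C))
E
```

```text
time: 7.17
position: [0.4497, 0.0939, 0.2212]
tool_rot: [0.677, 0.728, -0.082, -0.074]
ft_force: [0.1, 0.8, -2.4]
grip_width: 0.008
grip_force: 30.0
t 7.17 shift [0.024 0.241 0.858] turn [-0.007  0.003  0.001] end-frame shift [0.021 0.232 0.86 ]
t 7.17 shift [0.024 0.619 0.888] turn [-0.007  0.003  0.001] end-frame shift [0.021 0.61  0.895]
rail [(0.66, [354.5, 99.8, 378.6, 237.7]), (0.46, [266.7, 119.3, 293.1, 335.2])]
shield [(0.91, [264.6, 121.1, 290.3, 337.9])]
rack [(0.84, [389.9, 120.2, 513.8, 265.9])]
[[356.50316507 306.78094691]
 [368.47742791 103.02403176]]
```

View pics/w2.png

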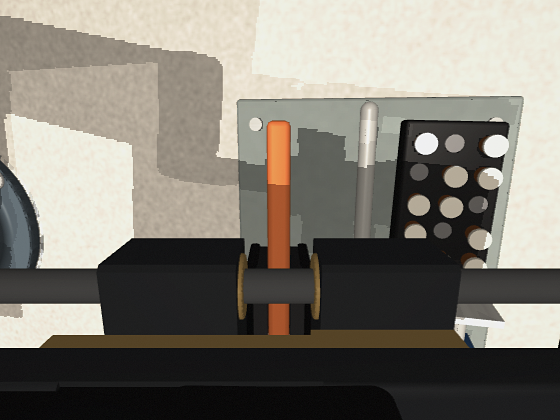

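```bash
python3 - <<'E'
from h import *
o=get_obs();R0=Ro.from_quat(o["tool_rot"]);p=np.array(o["position"]);C=cal("wrist")
print("yaw",np.arctan2(*R0.apply([0,1,0])[[1,0]]),"lean",np.arcsin(R0.apply([0,1,0])[2]))
for e in(-.003,0,.003):
  print(e,proj("wrist",R0.apply([[.065+e,s,-.018] for s in(-.004,.004)])+p,C).round(1).tolist())
a=.072;rail=np.array([.4833,.098,0])
for e in(-.003,0,.003):
  for z in (.09,.096): print("rail",e,proj("wrist",Ro.from_euler("z",a).apply([[0,.076+e,z],[0,.02,z]])+rail,C).round(1).tolist())
E
```

```text
yaw 0.0719664263886237 lean -0.22067370264476274
-0.003 [[264.0, 133.4], [288.8, 133.4]]
0 [[263.9, 123.8], [288.9, 123.8]]
0.003 [[263.8, 114.1], [288.9, 114.1]]
rail -0.003 [[368.1, 107.6], [363.6, 184.7]]
rail -0.003 [[368.2, 107.3], [363.6, 186.1]]
rail 0 [[368.4, 103.0], [363.6, 184.7]]
rail 0 [[368.5, 102.6], [363.6, 186.1]]
rail 0.003 [[368.6, 98.4], [363.6, 184.7]]
rail 0.003 [[368.8, 97.8], [363.6, 186.1]]
```

```bash
python3 -m inch '[0.01,0.06,0.2,0,0,0, 0.02,0.12,0.42,0,0,0, 0.02,0.18,0.65,0,0,0, 0.02,0.24,0.82,0,0,0, 0.02,0.24,0.86,0,0,0, 0.02,0.24,0.86,0,0,0, 0.02,0.24,0.86,0,0,0, 0.02,0.24,0.86,0,0,0]'
python3 - <<'E'
from h import *
a=.072; ux=np.array([np.cos(a),np.sin(a),0]); rail=np.array([.4833,.098,0])
R=Rt(a,.22); go(rail+ux*(-.001)+[0,0,.144],R); go(rail+ux*(-.001)+[0,0,.140],R)
E
```

```text
time: 8.03
position: [0.4544, 0.0954, 0.1509]
tool_rot: [0.677, 0.728, -0.082, -0.073]
ft_force: [0.1, -0.3, -2.0]
grip_width: 0.0079
grip_force: 30.0
t 8.03 shift [0.007 0.361 0.008] turn [ 0.001  0.003 -0.   ] end-frame shift [0.006 0.361 0.008]
t 8.03 shift [0.007 0.371 0.057] turn [ 0.001  0.003 -0.   ] end-frame shift [0.006 0.372 0.056]
```

```bash
python3 -m inch '[0,0.09,0,0,0,0, 0,0.18,0,0,0,0, 0,0.27,0,0,0,0, 0,0.36,0.01,0,0,0, 0,0.36,0.01,0,0,0, 0,0.36,0.01,0,0,0, 0,0.36,0.01,0,0,0]'
python3 -m inch '[0,0,0.02,0,0,0, 0,0.005,0.03,0,0,0, 0,0.008,0.04,0,0,0, 0,0.01,0.05,0,0,0, 0,0.01,0.05,0,0,0, 0,0.01,0.05,0,0,0]'
```

```text
time: 8.62
position: [0.4814, 0.0974, 0.1427]
tool_rot: [0.677, 0.727, -0.083, -0.074]
ft_force: [-0.3, 0.3, -2.5]
grip_width: 0.0079
grip_force: 30.0
time: 9.12
position: [0.4813, 0.0972, 0.1398]
tool_rot: [0.677, 0.727, -0.083, -0.074]
ft_force: [-1.5, 0.0, 4.8]
grip_width: 0.0081
grip_force: 30.0
```

```bash
python3 -m inch '[0,0.005,-0.007,0,0,0, 0,0.01,-0.007,0,0,0, 0,0.01,-0.007,0,0,0, 0,0.01,-0.007,0,0,0]'
python3 -m inch '[0,0,0,0,0,0, 0,0,0,0,0,0, 0,0,0,0,0,0, 0,0,0,0,0,0, 0,0,0,0,0,0, 0,0,0,0,0,0]' 36 20
python3 -m inch '[0,0,-0.1,0,0,0, 0,0,-0.25,0,0,0, 0,0,-0.5,0,0,0, 0,0,-0.8,0,0,0, 0,0,-0.8,0,0,0]'
python3 - <<'E'
from h import *
for n in("top","side","wrist"):
    im=camera(n); cv2.imwrite(f"pics/{n}3.png",im[:,:,::-1])
    for t in("shield","catch_tab","knob"): print(n,t,[(round(x["conf"],2),x["bbox"]) for x in cut_out(n,t)[:2]])
a=cv2.imread("pics/top3.png")[150:300,170:410]; b=cv2.imread("pics/side3.png")[130:330,220:400]
cv2.imwrite("pics/c3.png",np.hstack([cv2.resize(a,None,fx=1.67,fy=1.67)[:250],cv2.resize(b[:,:],(396,250*396//225))[:250]]) )
cv2.imwrite("pics/c3.png",np.hstack([cv2.resize(a,(440,275)),cv2.resize(b,(360,400))[60:335]]))
E
```

```text
time: 9.45
position: [0.4818, 0.0973, 0.1397]
tool_rot: [0.677, 0.728, -0.083, -0.074]
ft_force: [-2.0, -1.2, 4.8]
grip_width: 0.0079
grip_force: 30.0
time: 9.95
position: [0.4825, 0.0974, 0.1391]
tool_rot: [0.677, 0.728, -0.082, -0.074]
ft_force: [-0.2, -0.3, 0.4]
grip_width: 0.0341
grip_force: 0.0
time: 10.37
position: [0.5003, 0.0988, 0.2058]
tool_rot: [0.678, 0.728, -0.079, -0.07]
ft_force: [0.7, -0.2, 1.2]
grip_width: 0.0359
grip_force: 0.0
top shield [(0.61, [230.6, 220.8, 255.3, 243.1])]
top catch_tab [(0.74, [307.8, 187.6, 387.6, 206.2]), (0.64, [299.2, 205.5, 338.0, 214.5])]
top knob [(0.67, [311.0, 192.1, 388.8, 206.5]), (0.5, [297.5, 205.0, 335.4, 212.2])]
side shield [(0.72, [285.1, 222.6, 314.7, 297.8])]
side catch_tab []
side knob [(0.62, [301.8, 148.9, 309.3, 166.3])]
wrist shield [(0.71, [270.1, 123.9, 298.3, 339.2])]
wrist catch_tab []
wrist knob []
```

View pics/c3.png

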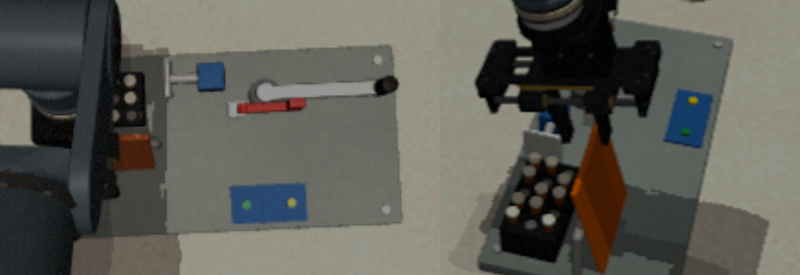

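View pics/wrist3.png

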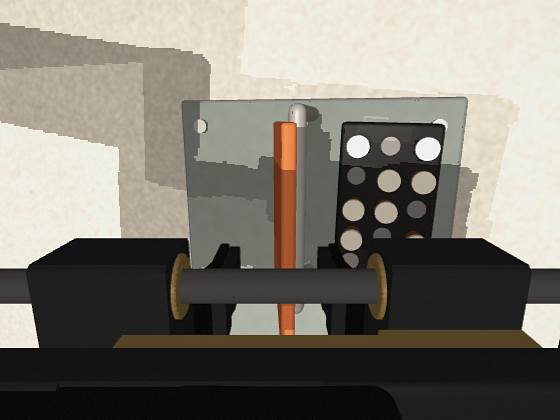

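The shield leans on the rail: in the wrist view the orange edge is at cols 275–297, with the rail end just behind it at (298,108). The rack hasn't moved. I'll move to the catch next and look from near.

```bash
python3 -m inch '[0,0,-0.3,0,0,0, 0,0,-0.6,-0.05,0,0, 0,0,-0.6,-0.1,0,0, 0,0,-0.6,-0.14,0,0, 0,0,-0.6,-0.14,0,0, 0,0,-0.6,-0.14,0,0]'
python3 - <<'E'
from h import *
go([.55,-.22,.25],Rt(.072))
E
```

```text
time: 11.47
position: [0.5062, 0.0997, 0.2487]
tool_rot: [0.681, 0.732, -0.002, 0.001]
ft_force: [-0.4, -0.5, 0.0]
grip_width: 0.0359
grip_force: 0.0
t 11.47 shift [-4.025  0.258  0.   ] turn [-0.002  0.003  0.   ] end-frame shift [-4.025  0.259 -0.017]
```

```bash
for i in 1 2 3 4; do python3 -m inch '[-0.33,0.02,0,0,0,0, -0.66,0.04,0,0,0,0, -1,0.065,0,0,0,0]'>/dev/null; done; python3 -m inch '[0,0,0,0,0,0, 0,0,0,0,0,0, 0,0,0,0,0,0]'
python3 - <<'E'
from h import *
C=cal("wrist"); im=camera("wrist"); cv2.imwrite("pics/w4.png",im[:,:,::-1])
for n in("wrist","top","side"):
    if n!="wrist": cv2.imwrite(f"pics/{n}4.png",camera(n)[:,:,::-1])
    for t in("shield","rail","catch_tab","knob"): print(n,t,[(round(x["conf"],2),x["bbox"]) for x in cut_out(n,t)[:2]])
np.save("C4.npy",np.array(C,dtype=object),allow_pickle=True)
print(proj("wrist",[[.543,-.143,.125],[.571,-.258,.114]],C))
E
```

```text
time: 12.72
position: [0.5507, -0.2178, 0.249]
tool_rot: [0.681, 0.732, -0.002, -0.0]
ft_force: [-0.5, 0.3, -0.5]
grip_width: 0.0363
grip_force: 0.0
wrist shield []
wrist rail [(0.62, [282.9, 53.4, 311.2, 269.0])]
wrist catch_tab [(0.94, [265.3, 18.4, 284.6, 125.9])]
wrist knob [(0.63, [281.7, 53.8, 314.7, 269.6])]
top shield [(0.85, [190.4, 219.8, 256.2, 245.2])]
top rail []
top catch_tab [(0.47, [298.7, 206.7, 336.7, 215.9]), (0.21, [85.3, 202.9, 135.4, 244.5])]
top knob [(0.83, [309.4, 198.4, 360.8, 208.0]), (0.23, [192.2, 174.4, 363.1, 280.1])]
side shield [(0.67, [285.9, 212.9, 312.2, 296.7])]
side rail [(0.52, [182.3, 329.2, 211.9, 368.6])]
side catch_tab [(0.53, [293.2, 168.9, 305.8, 211.0])]
side knob [(0.63, [288.4, 149.0, 310.1, 203.3])]
[[274.71796711 107.26319572]
 [300.04456668 260.74006035]]
```

View pics/w4.png

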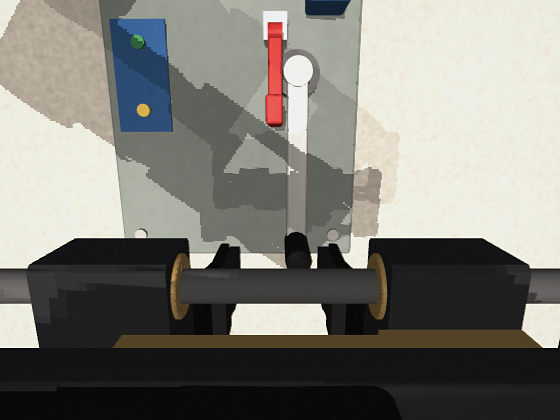

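```bash
python3 - <<'E'
from h import *
C=tuple(np.load("C4.npy",allow_pickle=True)); 
print(onz("wrist",[[274,125],[274,94]],.125,C)); print("pivot",onz("wrist",[[298,70]],.064,C),onz("wrist",[[298,70]],.07,C)); print("knob",onz("wrist",[[298,232],[298,250],[298,268]],.114,C))
print("arm",onz("wrist",[[297.5,200],[297.5,120]],.064,C))
print("shield corner top view",proj("top",[[0.487,.098-.065,.157],[.487,.163,.157]]))
go([.5425,-.144,.20],Rt(.072))
E
```

```text
[[ 0.54332225 -0.15486288  0.125     ]
 [ 0.54191048 -0.13436394  0.125     ]]
pivot [[ 0.55932519 -0.10995471  0.064     ]] [[ 0.55908953 -0.1107349   0.07      ]]
knob [[ 0.56736767 -0.2343818   0.114     ]
 [ 0.56861958 -0.24913562  0.114     ]
 [ 0.56990343 -0.26426599  0.114     ]]
arm [[ 0.56816654 -0.21947251  0.064     ]
 [ 0.56228914 -0.14993355  0.064     ]]
shield corner top view [[251.00282621 227.77067426]
 [191.10054603 226.20879308]]
t 13.47 shift [ 0.933 -0.036  0.62 ] turn [-0.001  0.003  0.   ] end-frame shift [ 0.931 -0.036  0.624]
```

```bash
python3 -m inch '[0.3,-0.01,0,0,0,0, 0.6,-0.03,0,0,0,0, 0.92,-0.04,0.2,0,0,0, 0.92,-0.04,0.6,0,0,0, 0.92,-0.04,0.62,0,0,0, 0.92,-0.04,0.62,0,0,0, 0.92,-0.04,0.62,0,0,0]'
python3 - <<'E'
from h import *
go([.5427,-.1446,.112],Rt(.072))
E
```

```text
time: 14.05
position: [0.543, -0.1459, 0.2006]
tool_rot: [0.681, 0.732, -0.002, 0.002]
ft_force: [-0.2, -0.3, -0.4]
grip_width: 0.036
grip_force: 0.0
t 14.05 shift [ 0.022 -0.002  1.108] turn [-0.     0.003 -0.   ] end-frame shift [ 0.017 -0.002  1.108]
```

```bash
python3 -m inch '[0.02,0,0.3,0,0,0, 0.02,0,0.6,0,0,0, 0.02,0,0.8,0,0,0]'>/dev/null;  python3 -m inch '[0,0,0.1,0,0,0, 0,0,0.2,0,0,0, 0,0,0.3,0,0,0, 0,0,0.3,0,0,0]'; python3 -m inch '[0,0,0,0,0,0, 0,0,0,0,0,0, 0,0,0,0,0,0, 0,0,0,0,0,0, 0,0,0,0,0,0, 0,0,0,0,0,0]' 0 10
```

```text
time: 14.63
position: [0.5421, -0.1442, 0.1115]
tool_rot: [0.681, 0.732, -0.002, 0.001]
ft_force: [0.6, 0.2, 0.2]
grip_width: 0.0362
grip_force: 0.0
time: 15.13
position: [0.542, -0.1441, 0.1124]
tool_rot: [0.681, 0.732, -0.002, 0.001]
ft_force: [-1.9, -1.1, 2.8]
grip_width: 0.0119
grip_force: 10.0
```

```bash
python3 -m inch '[0.055,0,-0.068,0,0,0, 0.116,0,-0.131,0,0,0, 0.182,0,-0.189,0,0,0, 0.254,0,-0.241,0,0,0, 0.33,0,-0.286,0,0,0, 0.409,0,-0.325,0,0,0, 0.49,0,-0.356,0,0,0, 0.575,0,-0.381,0,0,0, 0.661,0,-0.397,0,0,0, 0.749,0,-0.408,0,0,0, 0.837,0,-0.409,0,0,0, 0.925,0,-0.404,0,0,0, 0.925,0,-0.404,0,0,0]'
python3 -m inch '[0.087,0,0.014,0,0,0, 0.172,0,0.035,0,0,0, 0.255,0,0.064,0,0,0, 0.336,0,0.099,0,0,0, 0.413,0,0.143,0,0,0, 0.486,0,0.191,0,0,0, 0.555,0,0.246,0,0,0, 0.619,0,0.308,0,0,0, 0.619,0,0.308,0,0,0, 0.619,0,0.308,0,0,0]'
```

```text
time: 16.22
position: [0.5364, -0.068, 0.1437]
tool_rot: [0.681, 0.732, -0.002, 0.001]
ft_force: [-0.6, 1.3, -0.1]
grip_width: 0.0118
grip_force: 10.0
time: 17.05
position: [0.533, -0.0199, 0.1185]
tool_rot: [0.681, 0.732, -0.002, 0.001]
ft_force: [-0.5, -1.5, -3.4]
grip_width: 0.0121
grip_force: 10.0
```

```bash
python3 -m inch '[0,0,0,0,0,0, 0,0,0,0,0,0, 0,0,0,0,0,0, 0,0,0,0,0,0]' 34; python3 -m inch '[0,0,-0.2,0,0,0, 0,0,-0.5,0,0,0, 0,0,-1,0,0,0, 0,0,-1,0,0,0]'
python3 - <<'E'
from h import *
for n in("top","side"):
    im=camera(n); cv2.imwrite(f"pics/{n}5.png",im[:,:,::-1])
    for t in("shield","catch_tab","rack","bottle","jar"): print(n,t,[(round(x["conf"],2),x["bbox"]) for x in cut_out(n,t)[:2]])
a=cv2.imread("pics/top5.png")[150:300,170:410]; b=cv2.imread("pics/side5.png")[130:330,220:400]
cv2.imwrite("pics/c5.png",np.hstack([cv2.resize(a,(440,275)),cv2.resize(b,(360,400))[60:335]]))
go([.570,-.2596,.20],Rt(.072))
E
```

```text
time: 17.38
position: [0.5336, -0.0206, 0.1195]
tool_rot: [0.681, 0.732, -0.001, 0.002]
ft_force: [0.1, 0.3, -0.0]
grip_width: 0.0297
grip_force: 0.0
time: 17.72
position: [0.5374, -0.021, 0.2053]
tool_rot: [0.681, 0.732, 0.002, 0.007]
ft_force: [0.8, -1.1, 0.4]
grip_width: 0.034
grip_force: 0.0
top shield [(0.97, [193.5, 222.9, 254.7, 244.4])]
top catch_tab []
top rack [(0.98, [193.4, 189.6, 249.7, 219.0]), (0.2, [102.6, 158.5, 133.6, 182.7])]
top bottle [(0.62, [422.2, 225.4, 463.0, 250.2])]
top jar [(0.93, [101.5, 156.1, 132.5, 184.1])]
side shield [(0.97, [284.4, 212.9, 314.8, 298.8]), (0.22, [231.8, 348.9, 266.3, 404.1])]
side catch_tab [(0.55, [288.2, 187.9, 301.5, 219.5])]
side rack [(0.73, [251.3, 237.1, 291.2, 288.7])]
side bottle [(0.82, [337.5, 113.0, 362.0, 161.6])]
side jar [(0.82, [181.2, 325.5, 215.8, 370.9])]
t 18.32 shift [-3.018  0.246 -0.008] turn [-0.001  0.002  0.   ] end-frame shift [-3.018  0.246 -0.019]
```

View pics/c5.png

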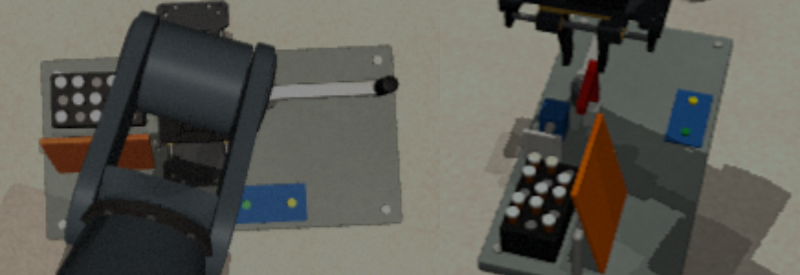

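The catch now stands over to the left (side crop, near (590,85)), and the shield still leans with the rack undisturbed. On to the knob.

```bash
for i in 1 2 3 4; do python3 -m inch '[-0.25,0.02,0,0,0,0, -0.5,0.04,0,0,0,0, -0.755,0.0615,0,0,0,0]' 46 >/dev/null; done; python3 -m inch '[0,0,0,0,0,0, 0,0,0,0,0,0, 0,0,0,0,0,0]'
python3 - <<'E'
from h import *
im=camera("side"); cv2.imwrite("pics/side6.png",im[:,:,::-1]); print([(round(x["conf"],2),x["bbox"]) for x in cut_out("side","catch_tab")[:2]])
go([.570,-.2596,.095],Rt(.072))
E
```

```text
time: 19.57
position: [0.5697, -0.2589, 0.1996]
tool_rot: [0.681, 0.732, -0.002, 0.0]
ft_force: [1.1, 0.5, -0.7]
grip_width: 0.0461
grip_force: 0.0
[(0.65, [288.0, 188.9, 301.0, 220.3])]
t 19.67 shift [-0.01   0.004  1.31 ] turn [-0.001  0.002  0.001] end-frame shift [-1.50e-02  1.00e-03  1.31e+00]
```

```bash
python3 -m inch '[-0.01,0,0.3,0,0,0, -0.01,0,0.6,0,0,0, -0.01,0,0.9,0,0,0]'>/dev/null;  python3 -m inch '[0,0,0.15,0,0,0, 0,0,0.3,0,0,0, 0,0,0.4,0,0,0, 0,0,0.4,0,0,0]'; python3 -m inch '[0,0,0,0,0,0, 0,0,0,0,0,0, 0,0,0,0,0,0, 0,0,0,0,0,0, 0,0,0,0,0,0, 0,0,0,0,0,0]' 0 40
python3 - <<'E'
from h import *
C=cal("side"); a=.072; Rz=Ro.from_euler("z",a); h=np.array([.538,-.0798,.06])
for phi in (1.2,1.4,1.6,1.75,2.0):
    th=-phi; pts=[]
    for y,z in [(-75,65),(-55,65),(-75,-6),(-55,6)]:
        c,s=np.cos(th),np.sin(th); pts.append([0,(c*y-s*z)/1e3,(s*y+c*z)/1e3])
    q=proj("side",Rz.apply(pts)+h,C); print(phi,q.min(0).round(),q.max(0).round())
# lever arc in tool units from phi=0
for t in np.arange(.1,1.01,.1): print(round(t,1),((.15-.15*np.cos(t))/.08).round(3),(-.15*np.sin(t)/.08).round(3))
E
```

```text
time: 20.25
position: [0.5697, -0.2604, 0.0948]
tool_rot: [0.681, 0.732, -0.002, -0.0]
ft_force: [-0.0, 0.1, -0.8]
grip_width: 0.0457
grip_force: 0.0
time: 20.75
position: [0.5698, -0.2615, 0.0969]
tool_rot: [0.681, 0.732, -0.002, 0.001]
ft_force: [-3.6, -0.6, 4.7]
grip_width: 0.0211
grip_force: 40.0
1.2 [293. 181.] [300. 198.]
1.4 [292. 183.] [299. 205.]
1.6 [291. 187.] [297. 212.]
1.75 [290. 190.] [296. 217.]
2.0 [288. 196.] [295. 224.]
0.1 0.009 -0.187
0.2 0.037 -0.373
0.3 0.084 -0.554
0.4 0.148 -0.73
0.5 0.23 -0.899
0.6 0.327 -1.059
0.7 0.441 -1.208
0.8 0.569 -1.345
0.9 0.709 -1.469
1.0 0.862 -1.578
```

```bash
python3 -m inch '[0.002,-0.09,0,0,0,0, 0.009,-0.187,0,0,0,0, 0.02,-0.28,0,0,0,0, 0.037,-0.373,0,0,0,0, 0.06,-0.465,0,0,0,0, 0.084,-0.554,0,0,0,0, 0.115,-0.643,0,0,0,0, 0.148,-0.73,0,0,0,0, 0.188,-0.815,0,0,0,0, 0.23,-0.899,0,0,0,0, 0.23,-0.899,0,0,0,0]'
python3 -m inch '[0.047,-0.081,0,0,0,0, 0.097,-0.16,0,0,0,0, 0.153,-0.235,0,0,0,0, 0.211,-0.309,0,0,0,0, 0.274,-0.379,0,0,0,0, 0.339,-0.446,0,0,0,0, 0.408,-0.51,0,0,0,0, 0.479,-0.57,0,0,0,0, 0.52,-0.6,0,0,0,0, 0.56,-0.635,0,0,0,0, 0.56,-0.64,0,0,0,0, 0.56,-0.64,0,0,0,0, 0.56,-0.64,0,0,0,0]'
python3 - <<'E'
from h import *
o=get_obs(); d=Ro.from_euler("z",-.072).apply(np.array(o["position"])-[.5592,-.110,0]); print("lever",np.arctan2(-d[0],-d[1]),np.hypot(*d[:2]),o["ft_force"],o["grip_width"])
E
```

```text
time: 21.67
position: [0.5, -0.2524, 0.097]
tool_rot: [0.682, 0.731, -0.002, 0.008]
ft_force: [5.5, -7.7, -5.7]
grip_width: 0.0212
grip_force: 40.0
time: 22.75
position: [0.4484, -0.2119, 0.0969]
tool_rot: [0.682, 0.731, -0.001, 0.009]
ft_force: [7.5, -7.2, -5.6]
grip_width: 0.0211
grip_force: 40.0
lever 0.8995601924253113 0.15053217835569446 [ 7.51345156 -7.20427656 -5.55649238] 0.021148479586941035
```

```bash
python3 -m inch '[0.03,-0.022,0,0,0,0, 0.06,-0.045,0,0,0,0, 0.08,-0.06,0,0,0,0, 0.1,-0.07,0,0,0,0, 0.1,-0.07,0,0,0,0, 0.1,-0.07,0,0,0,0]'
python3 - <<'E'
from h import *
o=get_obs(); d=Ro.from_euler("z",-.072).apply(np.array(o["position"])-[.5592,-.110,0]); print("lever",np.arctan2(-d[0],-d[1]),np.hypot(*d[:2]))
for n in("top","side"):
    im=camera(n); cv2.imwrite(f"pics/{n}7.png",im[:,:,::-1])
    for t in("shield","catch_tab","rack","bottle","jar"): print(n,t,[(round(x["conf"],2),x["bbox"]) for x in cut_out(n,t)[:1]])
a=cv2.imread("pics/top7.png")[150:300,170:410]; b=cv2.imread("pics/side7.png")[130:330,220:400]
cv2.imwrite("pics/c7.png",np.hstack([cv2.resize(a,(440,275)),cv2.resize(b,(360,400))[0:275]]))
E
```

```text
time: 23.25
position: [0.4428, -0.2049, 0.0969]
tool_rot: [0.682, 0.731, -0.001, 0.01]
ft_force: [7.8, -8.0, -5.7]
grip_width: 0.021
grip_force: 40.0
lever 0.9586641604350125 0.1501977294844489
top shield [(0.6, [193.1, 219.7, 255.6, 240.3])]
top catch_tab [(0.67, [268.2, 206.1, 307.1, 212.2])]
top rack [(0.66, [195.2, 187.4, 250.3, 220.9])]
top bottle [(0.74, [423.1, 223.7, 462.5, 251.3])]
top jar [(0.6, [102.5, 157.7, 133.1, 184.2])]
side shield [(0.8, [283.6, 215.7, 314.4, 294.5])]
side catch_tab [(0.74, [289.6, 189.6, 297.6, 219.8])]
side rack [(0.61, [250.9, 237.3, 290.2, 288.7])]
side bottle []
side jar [(0.71, [251.9, 237.3, 290.2, 291.0])]
```

View pics/c7.png

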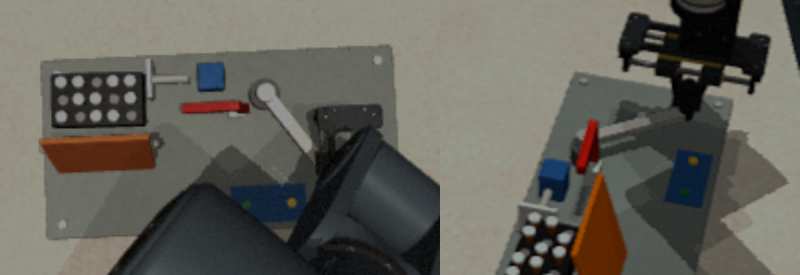

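```bash
python3 -c "
from rig import hand_in; print(hand_in())"
```

```text
the job is handed in; nothing more can be done
None
```

The job is handed in at about 23 s: the shield leans centred on the rail, the catch is over to its open side (about 1.75 rad), and the gripper is holding the lever at its stop (about 0.95 rad). The rack and bottle showed no movement; the jar was partly hidden in the last view.

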